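# Put the carving gouges back in their own cradles

## Robot

A 7-joint arm with a two-finger parallel gripper is mounted at the origin on the work surface. World frame = base frame: x ahead of the robot, y to its left, z up, the work surface at z = 0. Lengths are in m, angles in rad, forces in N, time in s.
With the tool pointing down it reaches from about 0.425 to 0.925 m from the base axis. Payload 6.8 kg.
Tool frame: the origin (TCP) lies on the centre line of the jaws, within the pads' length; the fingertips stand 8 mm ahead of it and the grasp point (between the pads) lies 11 mm behind it (bot.tips_ahead is the distance from the TCP to the fingertips, in m); z points along the fingers, y is the line along which they close (so a half turn about z gives the same grasp; the last joint's range is limited). The gripper opens to 85 mm and grips with 20 to 120 N. Pads are 22 mm wide; open, the fingers measure 114 mm over their backs; the gripper's body (76 mm by 85 mm) begins 54 mm behind the grasp point. The pads swing forward as they close: fully open they stand 13 mm farther back than shut.
Start: joints at [1.17, 0.477, 0.022, 1.555, -0.011, 1.109, -0.083], TCP at [0.195, -0.646, 0.239] pointing down, gripper open.
Joint ranges: [-2.96, 2.96], [-0.34, 2.1], [-1.41, 1.46], [0.24, 2.44], [-1.37, 4.51], [0.17, 1.92], [-2.96, 2.96]. Speed limits (rad/s): [2.39, 2.39, 3.14, 3.14, 3.14, 3.14, 3.14].

## Interface

Orientations are given as a unit quaternion [w, x, y, z].
In Python, from station import bot gives the robot as it stands.
- The arm moves only by the tool send_rows, never from a script. Its argument "deltas" is text: rows parted by semicolons, each of 4 numbers parted by spaces: the shift along the tool's x, y, z in m, then the turn about the tool's z in degrees. In form: x y z spin; .... A call has 1 to 5 rows; each row is the pose to reach, as a shift and turn from the pose commanded when the call began, along the tool's axes at that moment; what a row does not reach only later rows make up. A row lasts 1/10 s, in which the tool goes at most 50 mm and 8.59 degrees, less where a joint would pass 70% of its speed; a pose out of reach is approached as far as the arm can. A call with a gripper value outside its range is refused whole. "claw" is the opening, from 0 (shut) to 1 (fully open), set as the call begins (left out, the last holds). The fingers move at their own pace and stop on an object; "force" is the grip in N (left out, the last holds). Time passes only in rows, so rows that repeat a pose let the fingers close. It gives the time, the measured TCP pose, the force, the opening and the grip force at its end, in the units of the state.
- bot.get_obs(): the state, without advancing time (a new reading comes with each control period).
- bot.read_camera(name): name is "scene" or "side" or "wrist"; returns a dict with "img" (420x560x3 uint8, red, green, blue), "depth" (420x560 float32, m along the optical axis (not along the pixel's ray), 0 where there is no reading), "fx", "fy", "cx", "cy" (pixels), "dist_coeffs" ([k1, k2, p1, p2, k3] as OpenCV has them; the pictures are not rectified), "camera_from_world" (4x4, takes a point from world to camera coordinates). Camera axes: x right, y up, looking along -z (the intrinsics and any distortion apply to the point x, -y, -z); pixel columns grow to the right and rows downward; lengths in m; the calibration is good to about 2 mm. A picture is of the moment at which its call begins.
- bot.hand_in(): hands the job in; it is judged then, once.
Trained networks look in a picture, given as the dict that the camera call returned (one of the last four; its "shot" number tells which), for a name from the list of things; names that differ only in an ending like _2 or _b are one class to them, and where a whole thing is asked for, a point or a joint stands for the part that bears it (a point fixed in the world has none). Each returns a list of dicts, best first, with "confidence" (0 to 1); they miss things now and then, are a little off and sometimes report something else, mostly with a low value. They report only what shows in the picture. A call takes as long as a camera call.
- bot.masks_of(picture, query): "mask" (420x560 bool, what is visible of it).
- bot.landmark_of(picture, query): "xyz" ([x, y, z] in m, in world coordinates, good to about 4 mm: a listed point, or the origin of a listed thing).
The state is a dict: "t": time; "q": joint angles; "joint_vel": joint speeds; "joint_torque": joint torques, N m; "eef_pos": TCP position; "tool_rot": TCP orientation; "contact_force": force on the tool from outside, world axes, zero at the start; "torque": the same for the moment, N m; "gripper_width": opening from 0.0 (shut) to 1.0 (fully open); "grasp_force": force on a finger pad.
Only numpy, scipy, OpenCV 4.12 (cv2) and the standard library are available. Lean on these libraries where they do the work, as an engineer would, in place of code of your own. Each camera call takes 0.05 s, during which the arm holds its last target. There are 200 camera calls.

## Task

Tidy the class's gouges: the red one was left out on the mat and at least one of the others was put back in the wrong cradle. Bring every gouge to the cradle of its own colour in the sloping rack, lying fully home with its butt down against the lip and its blade uphill; lay them down rather than let them drop, and leave the other things on the bench where they are.

Things in the scene. Friction and masses are not known exactly. Their poses are not given: they have to be found in the camera images.
- gouge_red: All sizes in mm. Gouge with a wooden handle, butt and a band painted red. 262 mm long, 0.15 kg. Origin on its long axis at a good grip, 85 from the butt; +x runs from butt to cutting edge. Handle octagonal, 26 across flats (facing y and z), x -85 to +65; then ferrule, shank, thin blade (24 wide at most) to x +177. Balances near x +30. Starts lying flat on the mat, axis 16 above the bench.
- gouge_yellow: Gouge with a wooden handle, butt and a band painted yellow. Shape, sizes and axes as the red gouge. Starts lying in a cradle of the rack, not always its own.
- gouge_green: Gouge with a wooden handle, butt and a band painted green. Shape, sizes and axes as the red gouge. Starts lying in a cradle of the rack, not always its own.
- gouge_blue: Gouge with a wooden handle, butt and a band painted blue. Shape, sizes and axes as the red gouge. Starts lying in a cradle of the rack, not always its own.
- cradle_red: The red cradle, for the red gouge: two red plastic saddles on the sloping rack, red mark on the lip. Frame sloped 35 degrees: +x up the slope, +z square to it (up and towards the robot). Origin and axes are where the red gouge's are when fully home: butt against the lip, blade uphill. Its place among the four varies.
- cradle_yellow: The yellow cradle, for the yellow gouge: two yellow plastic saddles on the sloping rack, yellow mark on the lip. As the red cradle. Saddles of every cradle: at x -58 to -42 and +38 to +54; flat floors at z -13, 31 wide; ears flare to 46 inside, 56 outside, at z +5.
- cradle_green: The green cradle, for the green gouge: two green plastic saddles on the sloping rack, green mark on the lip. As the red cradle. From x -35 to +31, between the saddles and their rails, nothing stands beside or under the handle, so fingers may go down both sides there.
- cradle_blue: The blue cradle, for the blue gouge: two blue plastic saddles on the sloping rack, blue mark on the lip. As the red cradle. Neighbouring cradles are 70 apart along y (44 clear between handles). A gouge may or may not slide down the slope by itself.
- mat: Navy blue bench mat, 440 (x) x 400 (y) x 3 thick, fixed; origin at its centre on the bench. The red gouge lies on it pointing roughly along its +x.
- rack: Wooden gouge rack, fixed; origin on the bench under its middle. Its low side with the lip faces the robot (-x), the slope of 35 degrees rises along its +x; 332 wide (y), 190 deep, cradle origins 85 above the bench; blades reach 190 high. The lip's face is at x -85, its top at z +6, in a cradle's frame.
- panel: Bystander, loose: lime-wood relief panel being carved, 150 x 90 x 28, lying on the mat beside the red gouge. Origin at the centre of its underside.
- mallet: Bystander, loose: carver's mallet standing on its head, handle up: 88 across at most (the head, up to 125 high), 32 across the handle, 250 high; on the mat on the other side of the red gouge. Origin at the centre of its underside.
- strop: Bystander, loose: wooden honing strop block, 200 (x) x 60 (y) x 25 high, leather on top, lying in front of the rack's low side. Origin at the centre of its underside.
- glue: Bystander, loose: white glue bottle with an orange cap, 62 across, 175 high, standing behind the rack. Origin at the centre of its underside.
- brush: Bystander, loose: bench brush with wooden handle, 240 long (x), 42 wide, 20 high, lying to the left of the rack. Origin at the centre of its underside.
- offcut: Bystander, loose: lime-wood offcut, 90 x 50 x 35, lying on a corner of the mat. Origin at the centre of its underside.

How it is judged:
At the end, for the whole second after the job is handed in: Each of the four gouges lies at rest in the cradle of its own colour, blade uphill: butt within 12 mm of the lip, within 6 mm of the cradle's middle, down in the saddles within 5 mm and within 0.08 rad of its line (x of gouge_red in the frame of cradle_red between -0.006 and 0.012 m and y of gouge_red in the frame of cradle_red between -0.006 and 0.006 m and z of gouge_red in the frame of cradle_red between -0.005 and 0.005 m and angle between the x axis of gouge_red and the x axis of cradle_red, either way round below 0.08 rad and linear speed of each of gouge_red, gouge_yellow, gouge_green, gouge_blue below 0.02 m/s and angular speed of each of gouge_red, gouge_yellow, gouge_green, gouge_blue below 0.1 rad/s and x of gouge_yellow in the frame of cradle_yellow between -0.006 and 0.012 m and y of gouge_yellow in the frame of cradle_yellow between -0.006 and 0.006 m and z of gouge_yellow in the frame of cradle_yellow between -0.005 and 0.005 m and angle between the x axis of gouge_yellow and the x axis of cradle_yellow, either way round below 0.08 rad and x of gouge_green in the frame of cradle_green between -0.006 and 0.012 m and y of gouge_green in the frame of cradle_green between -0.006 and 0.006 m and z of gouge_green in the frame of cradle_green between -0.005 and 0.005 m and angle between the x axis of gouge_green and the x axis of cradle_green, either way round below 0.08 rad and x of gouge_blue in the frame of cradle_blue between -0.006 and 0.012 m and y of gouge_blue in the frame of cradle_blue between -0.006 and 0.006 m and z of gouge_blue in the frame of cradle_blue between -0.005 and 0.005 m and angle between the x axis of gouge_blue and the x axis of cradle_blue, either way round below 0.08 rad); the robot touches nothing.
It fails at once if a gouge is let fall (moves faster than 0.7 m/s with no finger on it) ((linear speed of gouge_red above 0.7 m/s and contact force between the fingers and gouge_red below 0.05 N) or (linear speed of gouge_yellow above 0.7 m/s and contact force between the fingers and gouge_yellow below 0.05 N) or (linear speed of gouge_green above 0.7 m/s and contact force between the fingers and gouge_green below 0.05 N) or (linear speed of gouge_blue above 0.7 m/s and contact force between the fingers and gouge_blue below 0.05 N)).
It fails at once if something else on the bench is pushed more than 20 mm or knocked over (distance of any of panel, mallet, strop, glue, brush, offcut from where it was at the start of the episode above 0.02 m or angle between any of mallet, glue's own z axis and vertical above 0.3 rad).
It also fails if it takes over 64 s, if anything falls off the work surface, if the arm or the gripper's body presses on something with over 40 N, if the wrist force passes 120 N, or if a joint passes its speed limit or range.

## Working session

There is one attempt and no reset: what is moved stays moved. The work goes in short steps, Python scripts to look and compute and a tool call to move; the robot and the scene stay as the last step left them, time stands still between calls to the robot, and variables do not carry over. Pictures are saved under pics/ and viewed, at most 10 in all, crops included, and the job is handed in when it is done.

Besides the shell and the picture viewer there is one more tool, called by a JSON object that holds its "fn" and its "kwargs". send_rows: Moves the arm, as the interface text tells. Its arguments: {"type":"object","properties":{"deltas":{"type":"string"},"claw":{"type":"number"},"force":{"type":"number"}},"required":["deltas"]}

```bash
mkdir -p pics; ls; cat > h.py <<'E'
import numpy as np, cv2
from station import bot
def rays(c,uv):
    K=np.array([[c['fx'],0,c['cx']],[0,c['fy'],c['cy']],[0,0,1]])
    return cv2.undistortPoints(np.array(uv,float).reshape(-1,1,2),K,np.array(c['dist_coeffs']))[:,0]
def world(c,uv,d):
    n=rays(c,uv);d=np.asarray(d,float)
    P=np.c_[n[:,0]*d,-n[:,1]*d,-d,np.ones(len(d))]
    return (np.linalg.inv(c['camera_from_world'])@P.T).T[:,:3]
def maskpts(c,m):
    v,u=np.nonzero(m&(c['depth']>0)); return world(c,np.c_[u,v],c['depth'][v,u])
def save(c,name): cv2.imwrite('pics/'+name,c['img'][:,:,::-1])
E
python3 - <<'E'
from h import *
np.set_printoptions(precision=3,suppress=True)
o=bot.get_obs(); print(o['t'],o['eef_pos'],o['tool_rot'],o['gripper_width'],o['contact_force'])
cs={n:bot.read_camera(n) for n in('scene','side')}
for n,c in cs.items():
    save(c,n+'0.png')
    for q in 'gouge_red gouge_yellow gouge_green gouge_blue cradle_red cradle_yellow cradle_green cradle_blue rack mat panel mallet strop glue brush offcut'.split():
        r=bot.landmark_of(c,q); print(n,q,[(np.array(x['xyz']),round(x['confidence'],2)) for x in r[:2]])
print(bot.get_obs()['t'])
E
```

```text
pics
0.0 [ 0.195 -0.646  0.238] [-0.001  0.989  0.146 -0.   ] 1.0005176685927861 [0.262 1.058 0.145]
scene gouge_red [(array([ 0.517, -0.245,  0.014]), 0.77)]
scene gouge_yellow []
scene gouge_green [(array([0.576, 0.131, 0.087]), 0.75)]
scene gouge_blue [(array([0.521, 0.333, 0.079]), 0.91)]
scene cradle_red [(array([0.519, 0.329, 0.085]), 0.45), (array([ 0.541, -0.256,  0.002]), 0.2)]
scene cradle_yellow [(array([0.538, 0.263, 0.083]), 0.64), (array([0.557, 0.2  , 0.081]), 0.4)]
scene cradle_green [(array([0.577, 0.129, 0.088]), 0.6)]
scene cradle_blue [(array([0.56 , 0.198, 0.082]), 0.71)]
scene rack [(array([ 0.545,  0.23 , -0.004]), 0.67)]
scene mat [(array([ 0.543, -0.257,  0.006]), 0.89)]
scene panel [(array([ 0.629, -0.148,  0.006]), 0.59), (array([ 0.512, -0.419, -0.001]), 0.19)]
scene mallet [(array([ 0.51 , -0.419,  0.004]), 0.68)]
scene strop [(array([0.381, 0.208, 0.004]), 0.81)]
scene glue [(array([0.724, 0.215, 0.001]), 0.67)]
scene brush [(array([ 0.508,  0.458, -0.004]), 0.62)]
scene offcut [(array([ 0.329, -0.279,  0.004]), 0.68)]
side gouge_red [(array([ 0.523, -0.
[... 291 characters left out ...]
e cradle_yellow [(array([0.537, 0.268, 0.081]), 0.76)]
side cradle_green [(array([0.578, 0.128, 0.09 ]), 0.51)]
side cradle_blue [(array([0.561, 0.198, 0.082]), 0.52)]
side rack [(array([ 0.55 ,  0.233, -0.003]), 0.95)]
side mat [(array([ 0.538, -0.254,  0.   ]), 0.69)]
side panel [(array([ 0.63 , -0.14 ,  0.004]), 0.63)]
side mallet [(array([ 0.511, -0.418,  0.005]), 0.84), (array([0.579, 0.128, 0.091]), 0.52)]
side strop [(array([0.388, 0.209, 0.002]), 0.58), (array([0.536, 0.266, 0.085]), 0.49)]
side glue [(array([0.723, 0.219, 0.001]), 0.77)]
side brush [(array([ 0.507,  0.462, -0.001]), 0.88), (array([0.557, 0.195, 0.085]), 0.57)]
side offcut [(array([ 0.335, -0.279,  0.003]), 0.6)]
1.7
```

View pictures.

View pics/scene0.png

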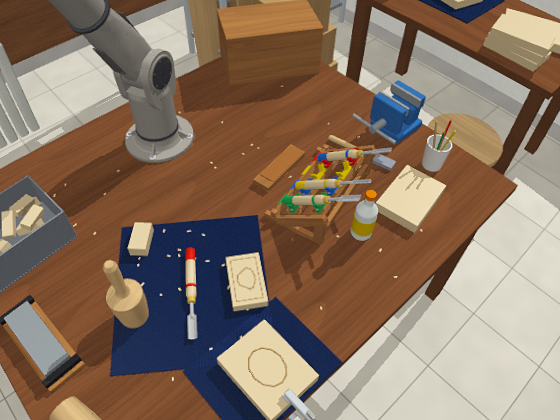

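View pics/side0.png

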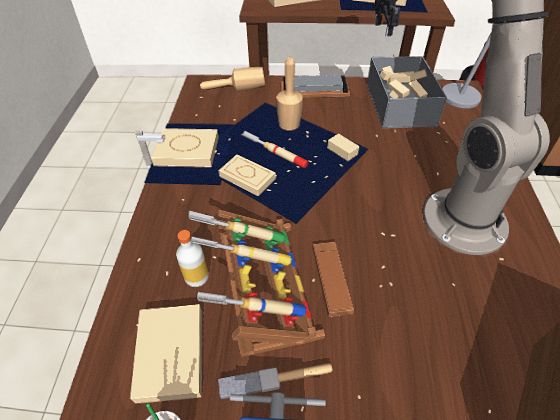

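{"fn": "send_rows", "kwargs": {"deltas": "0 0 -0.04 0; 0.03 -0.035 -0.06 0; 0.06 -0.07 -0.08 0; 0.09 -0.105 -0.1 0; 0.12 -0.14 -0.11 0", "claw": 0.6}}

```text
t: 2.2
eef_pos: [0.2702, -0.4765, 0.3513]
tool_rot: [0.001, 0.989, 0.146, 0.001]
contact_force: [0.4, -0.4, 0.7]
gripper_width: 0.599
grasp_force: 0.0
```

{"fn": "send_rows", "kwargs": {"deltas": "0.03 -0.035 0 0; 0.06 -0.07 0 0; 0.09 -0.105 0 0; 0.12 -0.14 0 0; 0.15 -0.175 0 0"}}

```text
t: 2.7
eef_pos: [0.3628, -0.265, 0.3496]
tool_rot: [0.0, 0.989, 0.146, 0.0]
contact_force: [1.6, -0.3, -0.4]
gripper_width: 0.601
grasp_force: 0.0
```

{"fn": "send_rows", "kwargs": {"deltas": "0.025 -0.04 0 0; 0.05 -0.08 0 0; 0.075 -0.12 0 0; 0.1 -0.16 0 0; 0.12 -0.2 0 0"}}

```text
t: 3.2
eef_pos: [0.42, -0.0385, 0.3497]
tool_rot: [0.0, 0.989, 0.146, 0.001]
contact_force: [0.9, -0.1, 0.4]
gripper_width: 0.602
grasp_force: 0.0
```

{"fn": "send_rows", "kwargs": {"deltas": "0.025 -0.04 0 0; 0.05 -0.08 0 0; 0.075 -0.12 0 0; 0.1 -0.16 0 0; 0.12 -0.17 0 0"}}

```text
t: 3.7
eef_pos: [0.4846, 0.1623, 0.35]
tool_rot: [-0.001, 0.989, 0.149, 0.001]
contact_force: [-0.0, -0.9, 0.2]
gripper_width: 0.595
grasp_force: 0.0
```

```bash
cat > look.py <<'E'
from h import *
np.set_printoptions(precision=4,suppress=True)
def axis(P):
    # PCA line of visible upper surface points
    m=np.median(P,0); P=P[np.linalg.norm(P-m,axis=1)<.2]
    c=P.mean(0); d=np.linalg.svd(P-c,full_matrices=False)[2][0]; d*=np.sign(d[0])
    return c,d
E
python3 - <<'E'
from look import *
c=bot.read_camera('wrist'); save(c,'w1.png')
print(np.linalg.inv(c['camera_from_world']))
for q in 'gouge_yellow gouge_blue gouge_green cradle_red cradle_blue cradle_yellow cradle_green'.split():
    r=bot.landmark_of(c,q); print(q,[(np.array(x['xyz']),round(x['confidence'],2)) for x in r[:2]])
    if q[0]=='g':
        m=bot.masks_of(c,q)
        for k in m[:1]:
            P=maskpts(c,k['mask']); a,d=axis(P); print(len(P),round(k['confidence'],2),a,d,np.degrees(np.arctan2(d[1],d[0])),np.degrees(np.arcsin(d[2])))
E
```

```text
[[ 0.2948  0.9151  0.2752  0.5563]
 [-0.9556  0.283   0.0824  0.1819]
 [-0.0024 -0.2872  0.9579  0.4853]
 [ 0.      0.      0.      1.    ]]
gouge_yellow [(array([0.5535, 0.195 , 0.0886]), 0.69)]
3563 0.8 [0.5665 0.1974 0.1022] [0.7999 0.222  0.5576] 15.51009798364926 33.889186897561814
gouge_blue [(array([0.5253, 0.3317, 0.0842]), 0.87)]
4216 0.81 [0.529  0.3283 0.1002] [0.7949 0.2335 0.56  ] 16.367327550974142 34.059236479679164
gouge_green [(array([0.5786, 0.1291, 0.086 ]), 0.78)]
3992 0.77 [0.587  0.1315 0.1   ] [0.7999 0.2144 0.5606] 15.003474954695408 34.09506477241694
cradle_red []
cradle_blue [(array([0.5779, 0.1282, 0.0876]), 0.46)]
cradle_yellow []
cradle_green []
```

View pics/w1.png

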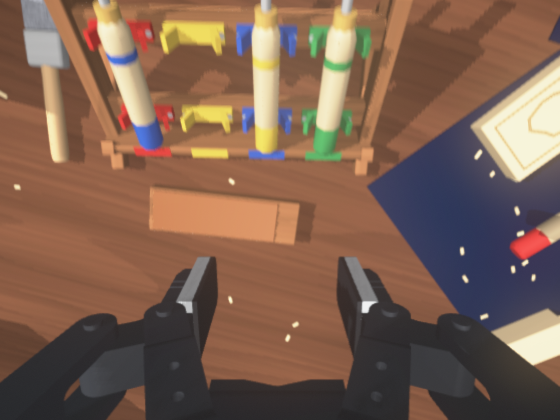

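{"fn": "send_rows", "kwargs": {"deltas": "0.03 -0.005 0.03 0; 0.06 -0.011 0.05 1; 0.081 -0.011 0.09 1; 0.081 -0.011 0.13 1; 0.081 -0.011 0.15 1"}}

```text
t: 4.75
eef_pos: [0.5586, 0.1895, 0.1955]
tool_rot: [0.0, 0.991, 0.137, -0.002]
contact_force: [0.2, -0.9, 0.3]
gripper_width: 0.599
grasp_force: 0.0
```

```bash
python3 - <<'E'
from look import *
c=bot.read_camera('wrist'); save(c,'w2.png')
o=bot.get_obs(); print(o['eef_pos'],o['tool_rot'])
m=bot.masks_of(c,'gouge_yellow')
for k in m[:1]:
    P=maskpts(c,k['mask']); a,d=axis(P); print(len(P),round(k['confidence'],2),a,d,np.degrees(np.arctan2(d[1],d[0])),np.degrees(np.arcsin(d[2])))
    print(P.min(0),P.max(0))
E
```

```text
[0.5573 0.1888 0.1934] [ 0.0008  0.9906  0.1371 -0.004 ]
9069 0.59 [0.5965 0.2058 0.1192] [0.8124 0.2252 0.5379] 15.495238780240363 32.54260885436125
[ 0.4811  0.1641 -0.001 ] [0.6967 0.2557 0.1656]
```

View pics/w2.png

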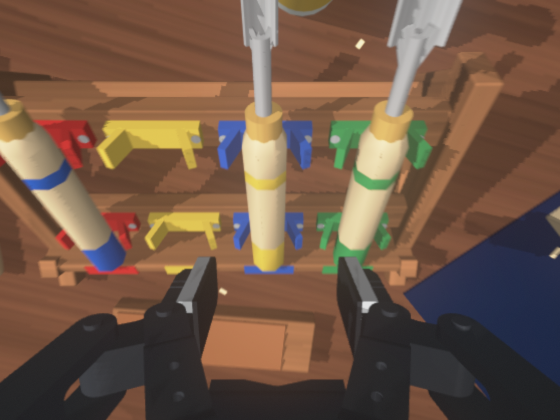

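{"fn": "send_rows", "kwargs": {"deltas": "0.003 -0.006 0.02 0; 0.003 -0.006 0.05 0; 0.003 -0.006 0.08 0; 0.003 -0.006 0.105 0; 0.003 -0.006 0.12 0"}}

```text
t: 5.35
eef_pos: [0.5615, 0.1969, 0.0792]
tool_rot: [0.0, 0.991, 0.137, 0.0]
contact_force: [-1.2, -0.8, 0.5]
gripper_width: 0.601
grasp_force: 0.0
```

{"fn": "send_rows", "kwargs": {"deltas": "0 0 0 0; 0 0 0 0; 0 0 0 0; 0 0 0 0", "claw": 0, "force": 60}}

```text
t: 5.75
eef_pos: [0.5619, 0.1976, 0.0808]
tool_rot: [-0.0, 0.991, 0.137, 0.001]
contact_force: [-1.2, -1.0, 3.5]
gripper_width: 0.293
grasp_force: 59.4
```

{"fn": "send_rows", "kwargs": {"deltas": "0 0 -0.01 0; 0 0 -0.03 0; 0 0 -0.05 0; 0 0 -0.07 0; 0 0 -0.08 0"}}

```text
t: 6.25
eef_pos: [0.5619, 0.1978, 0.1619]
tool_rot: [-0.0, 0.991, 0.137, 0.002]
contact_force: [-0.1, -0.7, -0.6]
gripper_width: 0.293
grasp_force: 59.0
```

{"fn": "send_rows", "kwargs": {"deltas": "0 -0.02 0 0; 0 -0.045 0 0; 0 -0.07 0 0; 0 -0.07 0 0; 0 -0.07 0 0"}}

```text
t: 6.75
eef_pos: [0.5417, 0.265, 0.1594]
tool_rot: [0.0, 0.99, 0.138, -0.0]
contact_force: [0.0, -1.0, -2.0]
gripper_width: 0.288
grasp_force: 59.1
```

```bash
python3 - <<'E'
from look import *
c=bot.read_camera('side'); save(c,'s2.png')
cv2.imwrite('pics/s2c.png',cv2.resize(c['img'][180:360,130:350,::-1],None,fx=3,fy=3))
o=bot.get_obs(); print(o['eef_pos'],o['tool_rot'])
m=bot.masks_of(c,'gouge_yellow')
for k in m[:2]:
    P=maskpts(c,k['mask']); a,d=axis(P); print(len(P),round(k['confidence'],2),a,d,np.degrees(np.arctan2(d[1],d[0])),np.degrees(np.arcsin(d[2])))
E
```

```text
[0.5421 0.2639 0.1592] [ 0.0004  0.9906  0.1371 -0.0001]
806 0.61 [0.5654 0.2779 0.1924] [0.8135 0.1996 0.5463] 13.785736961128123 33.112870268734504
```

View pics/s2c.png

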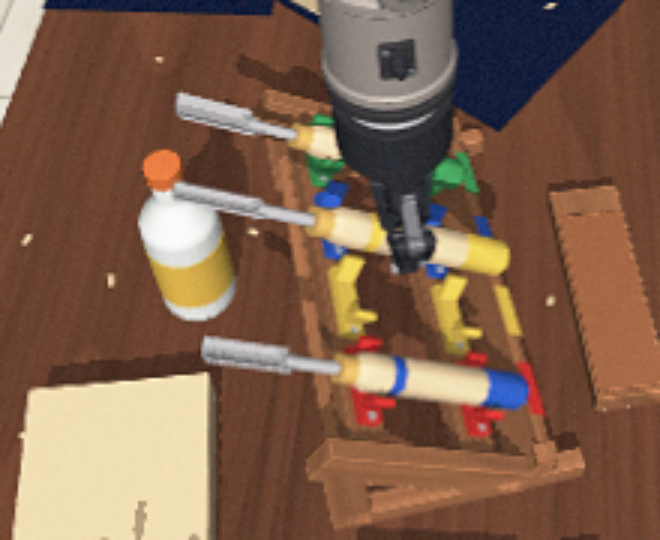

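{"fn": "send_rows", "kwargs": {"deltas": "0 0 0.02 0; 0 0 0.045 0; 0 0 0.06 0; 0 0 0.07 0; 0 0 0.074 0"}}

```text
t: 7.35
eef_pos: [0.5419, 0.2639, 0.0844]
tool_rot: [0.0, 0.991, 0.137, -0.001]
contact_force: [0.5, -0.5, -1.8]
gripper_width: 0.29
grasp_force: 59.1
```

{"fn": "send_rows", "kwargs": {"deltas": "0 0 0.002 0; 0 0 0.004 0; 0 0 0.006 0; 0 0 0.006 0"}}

```text
t: 7.75
eef_pos: [0.5427, 0.2651, 0.0807]
tool_rot: [-0.0, 0.991, 0.137, 0.001]
contact_force: [-1.1, -0.8, 3.6]
gripper_width: 0.292
grasp_force: 59.7
```

{"fn": "send_rows", "kwargs": {"deltas": "0 0 0 0; 0 0 0 0; 0 0 0 0; 0 0 -0.01 0; 0 0 -0.04 0", "claw": 0.6}}

```text
t: 8.25
eef_pos: [0.5404, 0.2635, 0.1177]
tool_rot: [0.001, 0.991, 0.137, -0.002]
contact_force: [0.3, 0.5, 0.6]
gripper_width: 0.594
grasp_force: 0.0
```

{"fn": "send_rows", "kwargs": {"deltas": "0 0 -0.05 0; 0 0 -0.1 0; 0 -0.02 -0.12 0; 0 -0.05 -0.12 0; 0 -0.07 -0.12 0"}}

```text
t: 8.75
eef_pos: [0.5226, 0.3342, 0.2416]
tool_rot: [-0.001, 0.99, 0.138, 0.001]
contact_force: [0.1, 0.1, -0.7]
gripper_width: 0.599
grasp_force: 0.0
```

```bash
python3 - <<'E'
from look import *
c=bot.read_camera('wrist'); save(c,'w3.png')
o=bot.get_obs(); print(o['eef_pos'],o['tool_rot'])
for q in('gouge_yellow','gouge_blue','gouge_green'):
  print(q,[(np.array(x['xyz']),round(x['confidence'],2)) for x in bot.landmark_of(c,q)[:1]])
  for k in bot.masks_of(c,q)[:1]:
    P=maskpts(c,k['mask']); a,d=axis(P); print(len(P),round(k['confidence'],2),a,d,np.degrees(np.arctan2(d[1],d[0])),np.degrees(np.arcsin(d[2])))
E
```

```text
[0.5205 0.3376 0.2412] [-0.0021  0.9902  0.1398  0.0007]
gouge_yellow [(array([0.5351, 0.263 , 0.0877]), 0.74)]
7652 0.63 [0.5819 0.2758 0.1215] [0.8219 0.2091 0.5299] 14.272397887637718 31.997824242097966
gouge_blue [(array([0.5245, 0.3347, 0.0827]), 0.93)]
7435 0.81 [0.5677 0.3432 0.1258] [0.817  0.2297 0.529 ] 15.704529487655272 31.93650151058121
gouge_green [(array([0.5755, 0.1297, 0.085 ]), 0.9)]
3944 0.66 [0.5646 0.1327 0.0849] [0.7943 0.2607 0.5487] 18.171641507300727 33.27978663411069
```

View pics/w3.png

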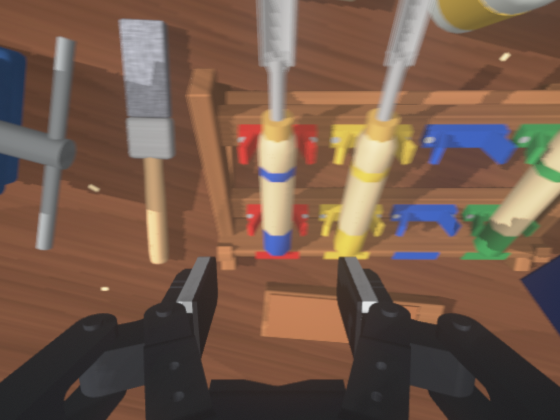

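{"fn": "send_rows", "kwargs": {"deltas": "0.002 0 0.03 0; 0.002 0 0.07 0; 0.002 0 0.11 0; 0.002 0 0.145 0; 0.002 0 0.163 0"}}

```text
t: 9.6
eef_pos: [0.5242, 0.33, 0.073]
tool_rot: [0.001, 0.991, 0.136, -0.002]
contact_force: [-0.3, -0.3, -0.2]
gripper_width: 0.601
grasp_force: 0.0
```

{"fn": "send_rows", "kwargs": {"deltas": "0 0 0 0; 0 0 0 0; 0 0 0 0; 0 0 0 0", "claw": 0, "force": 60}}

```text
t: 10.0
eef_pos: [0.5258, 0.3331, 0.078]
tool_rot: [-0.0, 0.991, 0.137, 0.001]
contact_force: [0.3, -0.5, -1.2]
gripper_width: 0.297
grasp_force: 59.1
```

{"fn": "send_rows", "kwargs": {"deltas": "0 0 -0.015 0; 0 0 -0.04 0; 0 0 -0.07 0; 0 0 -0.095 0; 0 0 -0.1 0"}}

```text
t: 10.5
eef_pos: [0.5264, 0.3343, 0.1812]
tool_rot: [-0.002, 0.991, 0.137, 0.003]
contact_force: [0.4, 1.0, -2.4]
gripper_width: 0.297
grasp_force: 59.2
```

{"fn": "send_rows", "kwargs": {"deltas": "0 0.02 0 0; 0 0.06 0 0; 0 0.1 0 0; 0 0.13 0 0; 0 0.14 0 0"}}

```text
t: 11.0
eef_pos: [0.5641, 0.1928, 0.1758]
tool_rot: [0.001, 0.991, 0.134, -0.0]
contact_force: [-0.3, -0.8, -1.4]
gripper_width: 0.295
grasp_force: 59.3
```

{"fn": "send_rows", "kwargs": {"deltas": "0 0 0 0; 0 0 0.03 0; 0 0 0.06 0; 0 0 0.08 0; 0 0 0.09 0"}}

```text
t: 11.5
eef_pos: [0.5611, 0.1997, 0.0845]
tool_rot: [-0.0, 0.99, 0.139, -0.001]
contact_force: [0.1, -0.4, -1.6]
gripper_width: 0.289
grasp_force: 59.3
```

{"fn": "send_rows", "kwargs": {"deltas": "0 0 0.003 0; 0 0 0.006 0; 0 0 0.008 0; 0 0 0.01 0; 0 0 0.01 0"}}

```text
t: 12.0
eef_pos: [0.5635, 0.1982, 0.0772]
tool_rot: [-0.0, 0.991, 0.137, 0.001]
contact_force: [-0.2, 0.7, 1.1]
gripper_width: 0.293
grasp_force: 59.5
```

{"fn": "send_rows", "kwargs": {"deltas": "0 0 0 0; 0 0 0 0; 0 0 0 0; 0 0 -0.01 0; 0 0 -0.04 0", "claw": 0.6}}

```text
t: 12.5
eef_pos: [0.5613, 0.1968, 0.1148]
tool_rot: [0.001, 0.991, 0.137, -0.003]
contact_force: [-0.6, -0.4, -0.6]
gripper_width: 0.602
grasp_force: 0.0
```

{"fn": "send_rows", "kwargs": {"deltas": "0 0 -0.05 0; -0.02 0 -0.1 0; -0.04 0.02 -0.14 0; -0.05 0.06 -0.17 0; -0.06 0.1 -0.17 0"}}

```text
t: 13.0
eef_pos: [0.5339, 0.0867, 0.292]
tool_rot: [-0.0, 0.99, 0.139, 0.005]
contact_force: [0.9, 0.4, -1.1]
gripper_width: 0.602
grasp_force: 0.0
```

```bash
python3 - <<'E'
from look import *
c=bot.read_camera('wrist'); save(c,'w4.png')
o=bot.get_obs(); print(o['eef_pos'],o['tool_rot'],o['q'])
for q in('gouge_yellow','gouge_blue','gouge_green','cradle_red'):
  print(q,[(np.array(x['xyz']),round(x['confidence'],2)) for x in bot.landmark_of(c,q)[:1]])
c=bot.read_camera('side')
for q in('gouge_red',):
  print(q,[(np.array(x['xyz']),round(x['confidence'],2)) for x in bot.landmark_of(c,q)[:1]])
  for k in bot.masks_of(c,q)[:1]:
    P=maskpts(c,k['mask']); a,d=axis(P); print(len(P),round(k['confidence'],2),a,d,np.degrees(np.arctan2(d[1],d[0])),np.degrees(np.arcsin(d[2])))
E
```

```text
[0.5343 0.0758 0.2894] [0.0029 0.9911 0.1333 0.0022] [ 0.3198  0.2777 -0.6955  1.7859  0.2014  1.145  -1.7436]
gouge_yellow [(array([0.5379, 0.2622, 0.0859]), 0.58)]
gouge_blue [(array([0.5603, 0.1984, 0.0831]), 0.89)]
gouge_green [(array([0.5772, 0.1288, 0.0856]), 0.79)]
cradle_red []
gouge_red [(array([ 0.5191, -0.2412,  0.0119]), 0.67)]
299 0.63 [ 0.5171 -0.2358  0.0224] [ 0.8027 -0.5962 -0.0158] -36.60521069321813 -0.9081313723275677
```

View pics/w4.png

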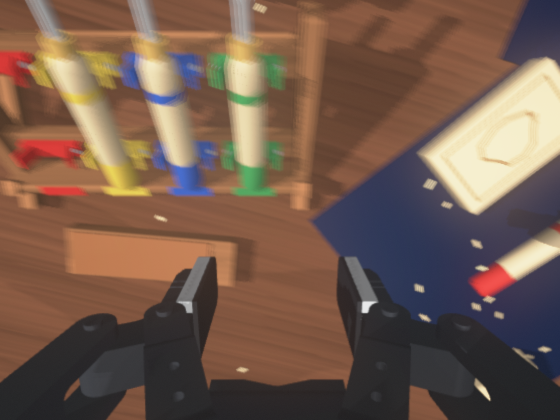

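{"fn": "send_rows", "kwargs": {"deltas": "-0.01 0.035 0 5; -0.02 0.07 0 10; -0.03 0.11 0 16; -0.045 0.15 0.01 22; -0.06 0.19 0.02 28", "claw": 0.7}}

```text
t: 13.9
eef_pos: [0.5266, -0.114, 0.2661]
tool_rot: [-0.0, 0.994, -0.107, 0.0]
contact_force: [0.2, -1.1, 0.6]
gripper_width: 0.701
grasp_force: 0.0
```

```bash
python3 - <<'E'
from look import *
from scipy.spatial.transform import Rotation as R
o=bot.get_obs(); x=R.from_quat(np.roll(o['tool_rot'],-1)).as_matrix()
yaw=np.degrees(np.arctan2(x[1,0],x[0,0])); d=np.array([.495,-.235,.20])-o['eef_pos']
print(o['eef_pos'],yaw,o['q'][6],'tool delta',x.T@d,'spin',yaw+36.6)
E
```

```text
[ 0.5266 -0.114   0.2661] -12.31216428537697 -1.8282713632829581 tool delta [-0.0052  0.125   0.0661] spin 24.287835714623032
```

{"fn": "send_rows", "kwargs": {"deltas": "-0.001 0.03 0.01 6; -0.003 0.065 0.03 12; -0.005 0.1 0.05 18; -0.005 0.125 0.06 24; -0.005 0.125 0.066 24"}}

```text
t: 14.4
eef_pos: [0.4935, -0.238, 0.1986]
tool_rot: [0.001, 0.949, -0.314, -0.001]
contact_force: [0.1, -0.4, 0.4]
gripper_width: 0.7
grasp_force: 0.0
```

```bash
cat > red.py <<'E'
from look import *
from scipy.spatial.transform import Rotation as R
c=bot.read_camera('wrist'); save(c,'w5.png'); 
lm=bot.landmark_of(c,'gouge_red'); ms=bot.masks_of(c,'gouge_red')
o=bot.get_obs(); X=R.from_quat(np.roll(o['tool_rot'],-1)).as_matrix()
yaw=np.degrees(np.arctan2(X[1,0],X[0,0])); print(o['eef_pos'],yaw,o['q'])
p=np.array(lm[0]['xyz']); print(p,lm[0]['confidence'])
P=maskpts(c,ms[0]['mask']); a,d=axis(P); gy=np.degrees(np.arctan2(d[1],d[0])); print(len(P),a,d,gy)
h=d[:2]/np.linalg.norm(d[:2]); q=a[:2]+h*((p[:2]-a[:2])@h)
print('line pt',q,'tool delta',X.T@(np.r_[q,0.010]-o['eef_pos']),'spin',yaw-gy)
E
python3 red.py
```

```text
[ 0.4956 -0.2331  0.1999] -36.0248512051951 [ 0.6403  0.3399 -0.3845  1.8808  0.1529  0.9504 -2.0131]Traceback (most recent call last):
  File "red.py", line 7, in <module>
    p=np.array(lm[0]['xyz']); print(p,lm[0]['confidence'])
               ~~^^^
IndexError: list index out of range
```

View pics/w5.png

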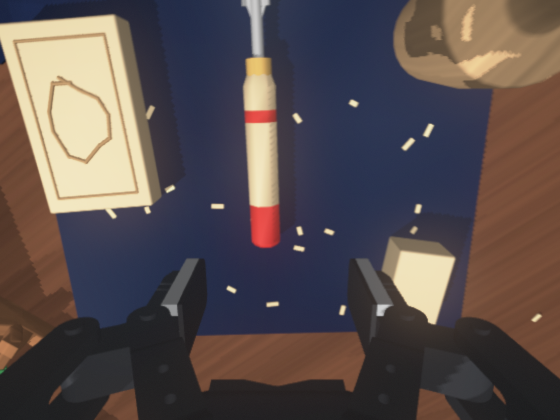

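```bash
cat > red.py <<'E'
from look import *
from scipy.spatial.transform import Rotation as R
c=bot.read_camera('wrist')
o=bot.get_obs(); X=R.from_quat(np.roll(o['tool_rot'],-1)).as_matrix()
yaw=np.degrees(np.arctan2(X[1,0],X[0,0])); print(o['eef_pos'],yaw)
uv=[(266,225),(264,180),(262,140),(260,90),(265,246)]
W=world(c,uv,[c['depth'][v,u] for u,v in uv]); print(W)
d=W[3]-W[0]; gy=np.degrees(np.arctan2(d[1],d[0])); h=d[:2]/np.linalg.norm(d[:2])
ms=bot.masks_of(c,'gouge_red')
if ms:
    P=maskpts(c,ms[0]['mask']); s=(P[:,:2]-W[0,:2])@h; print(len(P),ms[0]['confidence'],axis(P),np.percentile(s,[0.5,2]),'len',np.ptp(s))
b=W[4,:2]; q=b+.085*h
print('origin',q,gy,'tool delta',X.T@(np.r_[q,0.008]-o['eef_pos']),'spin',yaw-gy)
E
python3 red.py
```

```text
[ 0.496  -0.233   0.2005] -35.99705909284341
[[ 0.4726 -0.2048  0.0302]
 [ 0.5065 -0.2277  0.0288]
 [ 0.5349 -0.2467  0.028 ]
 [ 0.5678 -0.2693  0.0288]
 [ 0.448  -0.1843  0.0035]]
6118 0.97 (array([ 0.5326, -0.2521,  0.0262]), array([ 0.8204, -0.571 , -0.0309])) [-0.0179 -0.0141] len 0.20183417193196562
origin [ 0.5184 -0.232 ] -34.11490549135813 tool delta [ 0.0177 -0.0137  0.1925] spin -1.8821536014852782
```

{"fn": "send_rows", "kwargs": {"deltas": "0.015 -0.006 0.03 -1; 0.028 -0.011 0.07 -1.5; 0.028 -0.011 0.11 -1.5; 0.028 -0.011 0.145 -1.5; 0.028 -0.011 0.17 -1.5"}}

```text
t: 15.15
eef_pos: [0.5243, -0.2409, 0.0286]
tool_rot: [-0.0, 0.955, -0.297, -0.001]
contact_force: [0.0, -0.7, -0.5]
gripper_width: 0.703
grasp_force: 0.0
```

{"fn": "send_rows", "kwargs": {"deltas": "0 0 0.008 0; 0 0 0.016 0; 0 0 0.016 0; 0 0 0.016 0"}}

```text
t: 15.55
eef_pos: [0.5251, -0.2429, 0.0156]
tool_rot: [0.0, 0.954, -0.298, 0.001]
contact_force: [-0.6, -0.5, 0.4]
gripper_width: 0.697
grasp_force: 0.0
```

{"fn": "send_rows", "kwargs": {"deltas": "0 0 0 0; 0 0 0 0; 0 0 0 0; 0 0 0 0", "claw": 0, "force": 40}}

```text
t: 15.95
eef_pos: [0.5246, -0.2431, 0.0153]
tool_rot: [0.0, 0.954, -0.299, 0.001]
contact_force: [-1.6, -0.3, 5.6]
gripper_width: 0.288
grasp_force: 40.0
```

{"fn": "send_rows", "kwargs": {"deltas": "0 0 -0.02 0; 0 0 -0.06 0; 0 0 -0.11 0; 0 0 -0.16 0; 0 0 -0.21 0"}}

```text
t: 16.45
eef_pos: [0.5233, -0.2424, 0.226]
tool_rot: [-0.0, 0.954, -0.298, -0.0]
contact_force: [1.2, -0.5, -2.6]
gripper_width: 0.291
grasp_force: 39.8
```

{"fn": "send_rows", "kwargs": {"deltas": "0 0 -0.03 0; -0.01 -0.02 -0.05 -6; -0.03 -0.05 -0.06 -13; -0.045 -0.085 -0.06 -20; -0.06 -0.12 -0.06 -27"}}

```text
t: 16.95
eef_pos: [0.5428, -0.1088, 0.2847]
tool_rot: [0.0, 0.998, -0.065, 0.0]
contact_force: [0.2, 0.7, -1.7]
gripper_width: 0.294
grasp_force: 39.9
```

```bash
cat > go.py <<'E'
import sys
from look import *
from scipy.spatial.transform import Rotation as R
t=np.array([float(a) for a in sys.argv[1:4]])
o=bot.get_obs(); X=R.from_quat(np.roll(o['tool_rot'],-1)).as_matrix()
yaw=np.degrees(np.arctan2(X[1,0],X[0,0]))
print(o['eef_pos'],yaw,o['q'],'delta',X.T@(t-o['eef_pos']),'spin',yaw-float(sys.argv[4]))
E
python3 go.py .522 .331 .27 16
```

```text
[ 0.5428 -0.1088  0.2847] -7.487481573401495 [ 0.5359  0.2841 -0.5475  1.7658  0.1622  1.1361 -1.7639] delta [-0.0779 -0.4333  0.0144] spin -23.487481573401496
```

{"fn": "send_rows", "kwargs": {"deltas": "-0.008 -0.045 0 -5; -0.016 -0.09 0 -11; -0.025 -0.138 0 -17; -0.033 -0.185 0 -23; -0.042 -0.233 0 -23.5"}}

```text
t: 17.45
eef_pos: [0.5321, 0.1279, 0.2841]
tool_rot: [0.0, 0.99, 0.138, -0.0]
contact_force: [0.9, -0.2, -2.0]
gripper_width: 0.292
grasp_force: 39.9
```

```bash
python3 go.py .522 .331 .27 16
```

```text
[0.5321 0.1279 0.2841] 15.912082901843329 [ 0.2439  0.3064 -0.7251  1.7713  0.2216  1.1477 -1.843 ] delta [ 0.0459 -0.1981  0.014 ] spin -0.08791709815667126
```

{"fn": "send_rows", "kwargs": {"deltas": "0.01 -0.04 0 0; 0.02 -0.085 0 0; 0.03 -0.13 0 0; 0.04 -0.175 0 0; 0.046 -0.198 0.01 0"}}

```text
t: 17.95
eef_pos: [0.5215, 0.3349, 0.2754]
tool_rot: [-0.002, 0.99, 0.14, 0.001]
contact_force: [-0.4, 0.8, -1.4]
gripper_width: 0.292
grasp_force: 39.9
```

{"fn": "send_rows", "kwargs": {"deltas": "0 0 0.02 0; 0 0 0.05 0; 0 0 0.075 0; 0 0 0.075 0; 0 0 0.075 0"}}

```text
t: 18.45
eef_pos: [0.5231, 0.3296, 0.1994]
tool_rot: [0.0, 0.991, 0.137, -0.0]
contact_force: [0.1, 0.3, -0.9]
gripper_width: 0.289
grasp_force: 39.8
```

```bash
cat > chk.py <<'E'
from look import *
from scipy.spatial.transform import Rotation as R
o=bot.get_obs(); X=R.from_quat(np.roll(o['tool_rot'],-1)).as_matrix()
print(o['eef_pos'],np.degrees(np.arctan2(X[1,0],X[0,0])),o['contact_force'])
for n in('side','scene','wrist'):
    c=bot.read_camera(n); save(c,n+'6.png')
    lm=bot.landmark_of(c,'gouge_red'); ms=bot.masks_of(c,'gouge_red')
    print(n,[(np.array(x['xyz']),round(x['confidence'],2)) for x in lm[:1]])
    for k in ms[:1]:
        P=maskpts(c,k['mask']); a,d=axis(P); L=(P-o['eef_pos'])@X
        print(len(P),k['confidence'],a,d,np.degrees(np.arctan2(d[1],d[0])),np.degrees(np.arcsin(d[2])),'tool x range',np.percentile(L[:,0],[.5,2,50,98,99.5]))
E
python3 chk.py
```

```text
[0.5231 0.3296 0.1994] 15.776880738556887 [ 0.0704  0.3044 -0.884 ]
side [(array([0.519 , 0.3266, 0.1988]), 0.92)]
1111 0.71 [0.716  0.2327 0.0996] [ 0.0511 -0.14    0.9888] -69.95121646750924 81.42671814224708 tool x range [0.1299 0.1315 0.1593 0.1881 0.1899]
scene [(array([0.5161, 0.3315, 0.2008]), 0.56)]
540 0.6 [0.5573 0.333  0.2083] [ 0.9501  0.3103 -0.0332] 18.085880337318645 -1.9037638770130434 tool x range [-0.0857 -0.0833  0.0362  0.165   0.1691]
wrist [(array([0.5207, 0.3325, 0.2016]), 0.64)]
20964 0.8 [0.5537 0.3363 0.2112] [ 0.9634  0.2634 -0.0499] 15.28998012910131 -2.8619841158629917 tool x range [-0.038  -0.035   0.0333  0.1001  0.1035]
```

{"fn": "send_rows", "kwargs": {"deltas": "0.002 -0.002 0.02 0; 0.002 -0.002 0.045 0; 0.002 -0.002 0.065 0; 0.002 -0.002 0.075 0; 0.002 -0.002 0.076 0", "force": 25}}

```text
t: 19.4
eef_pos: [0.5241, 0.3317, 0.1221]
tool_rot: [0.0, 0.991, 0.137, -0.001]
contact_force: [0.4, 0.3, -2.1]
gripper_width: 0.294
grasp_force: 39.8
```

{"fn": "send_rows", "kwargs": {"deltas": "0 0 0.003 0; 0 0 0.006 0; 0 0 0.009 0; 0 0 0.012 0; 0 0 0.014 0", "force": 20}}

```text
t: 19.9
eef_pos: [0.5244, 0.3327, 0.1106]
tool_rot: [-0.0, 0.991, 0.137, 0.0]
contact_force: [-4.8, -2.5, 6.5]
gripper_width: 0.293
grasp_force: 41.6
```

{"fn": "send_rows", "kwargs": {"deltas": "0 0 0 0; 0 0 0.002 0; 0 0 0.004 0; 0 0 0.006 0; 0 0 0.008 0", "claw": 0, "force": 20}}

```text
t: 20.4
eef_pos: [0.5238, 0.3325, 0.1025]
tool_rot: [0.0, 0.991, 0.137, -0.0]
contact_force: [-5.9, -2.9, 7.1]
gripper_width: 0.296
grasp_force: 42.8
```

```bash
python3 chk.py
```

```text
[0.5238 0.3325 0.1025] 15.805154930545813 [-5.9008 -2.9394  7.0768]
side [(array([0.5222, 0.3297, 0.1006]), 0.71)]
1049 0.78 [0.5638 0.3473 0.1233] [0.9418 0.2352 0.2402] 14.020818039327883 13.90065884976778 tool x range [-0.0827 -0.0784  0.0435  0.1625  0.1662]
scene [(array([0.5157, 0.3343, 0.1035]), 0.59)]
468 0.92 [0.5596 0.3373 0.1197] [0.9159 0.3194 0.2431] 19.226072610708425 14.072146005073453 tool x range [-0.0845 -0.0806  0.0427  0.1571  0.1617]
wrist [(array([0.5198, 0.3339, 0.1025]), 0.97)]
22447 0.93 [0.5572 0.3398 0.1238] [0.9369 0.2611 0.2325] 15.573679912864456 13.442484489179458 tool x range [-0.0511 -0.0462  0.0405  0.0944  0.0964]
```

{"fn": "send_rows", "kwargs": {"deltas": "0 0 0.002 0; 0 0 0.004 0; 0 0 0.006 0; 0 0 0.008 0; 0 0 0.01 0"}}

```text
t: 21.35
eef_pos: [0.5241, 0.3326, 0.0925]
tool_rot: [0.0, 0.991, 0.137, 0.0]
contact_force: [-4.6, -2.4, 6.3]
gripper_width: 0.292
grasp_force: 44.7
```

{"fn": "send_rows", "kwargs": {"deltas": "0 0 0.002 0; 0 0 0.004 0; 0 0 0.005 0; 0 0 0.006 0; 0 0 0.006 0"}}

```text
t: 21.85
eef_pos: [0.5248, 0.3328, 0.0868]
tool_rot: [-0.0, 0.991, 0.137, 0.001]
contact_force: [-4.6, -2.5, 7.9]
gripper_width: 0.288
grasp_force: 46.0
```

```bash
python3 chk.py
```

```text
[0.5248 0.3328 0.0868] 15.791008650228564 [-4.6439 -2.4853  7.9203]
side [(array([0.5251, 0.3338, 0.0882]), 0.59)]
793 0.96 [0.5591 0.3472 0.1229] [0.8285 0.1999 0.5232] 13.567130947150764 31.544002165108747 tool x range [-0.0724 -0.0684  0.0389  0.1413  0.1441]
scene [(array([0.5203, 0.3308, 0.088 ]), 0.92)]
674 0.61 [ 0.3399 -0.2836  0.0335] [ 0.6526 -0.7552 -0.0623] -49.16886687819382 -3.5700951905983263 tool x range [-0.3913 -0.3859 -0.3451 -0.3116 -0.3095]
wrist [(array([0.5218, 0.337 , 0.0876]), 0.8)]
23344 0.8 [0.5645 0.3418 0.1251] [0.8298 0.2313 0.5078] 15.572494961966104 30.518568900821933 tool x range [-0.0696 -0.0582  0.0486  0.0889  0.0898]
```

{"fn": "send_rows", "kwargs": {"deltas": "0 0 0.001 0; 0 0 0.002 0; 0 0 0.003 0; 0 0 0.003 0"}}

```text
t: 22.7
eef_pos: [0.525, 0.3329, 0.0858]
tool_rot: [0.0, 0.991, 0.137, 0.001]
contact_force: [-7.7, -6.7, 22.5]
gripper_width: 0.29
grasp_force: 48.0
```

{"fn": "send_rows", "kwargs": {"deltas": "0 0 -0.001 0; 0 0 -0.002 0; 0 0 -0.002 0"}}

```text
t: 23.0
eef_pos: [0.5249, 0.3329, 0.0859]
tool_rot: [-0.0, 0.991, 0.137, 0.001]
contact_force: [-3.8, -2.1, 7.6]
gripper_width: 0.291
grasp_force: 46.3
```

{"fn": "send_rows", "kwargs": {"deltas": "0 0 0 0; 0 0 0 0; 0 0 0 0; 0 0 -0.01 0; 0 0 -0.04 0", "claw": 0.6}}

```text
t: 23.5
eef_pos: [0.5233, 0.3308, 0.1225]
tool_rot: [0.001, 0.991, 0.137, -0.002]
contact_force: [0.6, -0.5, -0.4]
gripper_width: 0.599
grasp_force: 0.0
```

{"fn": "send_rows", "kwargs": {"deltas": "-0.01 0 -0.05 0; -0.03 0.02 -0.1 0; -0.05 0.05 -0.14 0; -0.07 0.09 -0.16 0; -0.07 0.1 -0.16 0"}}

```text
t: 24.0
eef_pos: [0.4849, 0.2148, 0.2881]
tool_rot: [0.001, 0.991, 0.136, 0.003]
contact_force: [0.6, 0.2, -0.7]
gripper_width: 0.598
grasp_force: 0.0
```

{"fn": "send_rows", "kwargs": {"deltas": "0 0 0 0; 0 0 0 0; 0 0 0 0"}}

```text
t: 24.3
eef_pos: [0.484, 0.2182, 0.2841]
tool_rot: [-0.0, 0.99, 0.138, -0.0]
contact_force: [-0.1, -0.3, -0.6]
gripper_width: 0.6
grasp_force: 0.0
```

```bash
python3 - <<'E'
from look import *
for n in('wrist','side'):
    c=bot.read_camera(n); save(c,n+'7.png')
    for q in('gouge_red','gouge_yellow','gouge_blue','gouge_green'):
        print(n,q,[(np.array(x['xyz']),round(x['confidence'],2)) for x in bot.landmark_of(c,q)[:1]])
        for k in bot.masks_of(c,q)[:1]:
            P=maskpts(c,k['mask']); a,d=axis(P); s=(P-[.5198,.331,.085])@np.array([.787,.226,.574]); print(len(P),a,np.degrees(np.arctan2(d[1],d[0])),np.degrees(np.arcsin(d[2])),np.percentile(s,[.5,2]))
E
```

```text
wrist gouge_red [(array([0.5214, 0.3356, 0.0843]), 0.66)]
5506 [0.5316 0.3293 0.1025] 16.08589313358199 34.17054649601558 [-0.0775 -0.0728]
wrist gouge_yellow [(array([0.5386, 0.2604, 0.0881]), 0.81)]
4978 [0.5501 0.2644 0.1036] 15.728306594031483 33.59189407585211 [-0.0776 -0.0733]
wrist gouge_blue [(array([0.5637, 0.1979, 0.084 ]), 0.79)]
5302 [0.5687 0.1989 0.1022] 15.75779780343782 34.51941690281325 [-0.0833 -0.0761]
wrist gouge_green [(array([0.5768, 0.1308, 0.083 ]), 0.86)]
5598 [0.5868 0.1337 0.1021] 15.286378453480898 34.00254736863317 [-0.0786 -0.0744]
side gouge_red [(array([0.5573, 0.1963, 0.0808]), 0.75)]
1044 [0.5506 0.3446 0.1163] 13.45961088724626 32.85206560849002 [-0.0763 -0.0724]
side gouge_yellow [(array([0.5375, 0.2656, 0.0862]), 0.75)]
873 [0.5602 0.2758 0.1079] 14.14713743650669 33.80554224084434 [-0.0784 -0.0755]
side gouge_blue [(array([0.5203, 0.3287, 0.0825]), 0.62)]
832 [0.5819 0.2092 0.1108] 13.616876831775581 33.2936924142888 [-0.0788 -0.0743]
side gouge_green [(array([0.5756, 0.1279, 0.0864]), 0.76)]
798 [0.6062 0.1435 0.1151] 12.625019625236847 33.18040131094753 [-0.0791 -0.0739]
```

View pics/wrist7.png

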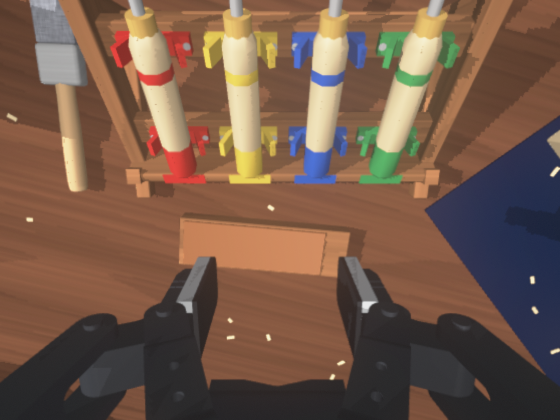

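All four gouges lie in cradles of their own colour: red at (180,178), yellow at (250,178), blue at (317,178) and green at (382,178). Their butts line up at the lip and their tilts agree, so I am handing in.

```bash
python3 -c "
from station import bot
print(bot.hand_in())"
```

```text
the job is handed in; nothing more can be done
None
```

The job is handed in: in the last camera check, all four gouges lay in the cradles of their own colour, butts against the lip and blades uphill; the judging result was not shown to me.

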